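Release the ratchet jaw of a counter organiser and push it back

ROBOT

A 6-joint arm with a two-finger parallel gripper is mounted at the origin on the work surface. World frame = base frame: x ahead of the robot, y to its left, z up, the work surface at z = 0. Lengths are in m, angles in rad, forces in N, time in s.
With the tool pointing down it reaches from about 0.35 to 0.975 m from the base axis. Payload 4.9 kg.
Tool frame: the origin (TCP) lies on the centre line of the jaws, within the pads' length; the fingertips stand 11 mm ahead of it and the grasp point (between the pads) lies 8 mm behind it (manip.finger_overhang is the distance from the TCP to the fingertips, in m); y points along the fingers, z is the direction in which the jaws open and shut, and the axes are right-handed (so a half turn about y gives the same grasp; the last joint's range is limited). The gripper opens to 85 mm and grips with 20 to 120 N. Pads are 22 mm wide; open, the fingers measure 114 mm over their backs; the gripper's body (76 mm by 85 mm) begins 54 mm behind the grasp point. The pads swing forward as they close: fully open they stand 13 mm farther back than shut.
Start: joints at [1.225, 0.053, 1.613, -0, 1.476, -0.119], TCP at [0.141, 0.609, 0.242] pointing down, gripper open.
Joint ranges: [-3.01, 3.01], [-1.01, 2.22], [0.06, 2.58], [-1.02, 4.17], [0.09, 2.62], [-3.14, 3.14]. Speed limits (rad/s): [2.57, 2.57, 3.14, 3.14, 3.14, 3.14].

INTERFACE

Orientations are given as a unit quaternion [w, x, y, z].
In Python, from plant import readout, cams, workorder, manip gives the robot as it stands.
- The arm moves only by the tool play_rows, never from a script. Its arguments are lists of equal length, an entry for each row: "slide": the shift along the tool's x, y, z in cm, a list of three; "yaw": the turn about the tool's y in degrees; "grip": the closure, from -1 (fully open) to 1 (shut), so that 0 is half open. In form: {"slide": [[x, y, z], ...], "yaw": [yaw, ...], "grip": [grip, ...]}. A call has 1 to 12 rows; each row shifts and turns the commanded pose from where the row before left it, along the tool's axes as they then stand; what a row does not reach is not made up. A row lasts 1/10 s, in which the tool goes at most 50 mm and 8.59 degrees, less where a joint would pass 70% of its speed; a pose out of reach is approached as far as the arm can. A call with a gripper value outside its range is refused whole. The fingers move at their own pace and stop on an object; the grip force is fixed at half the most. Time passes only in rows, so rows that do not move let the fingers close. It gives the time, the measured TCP pose, the force and the opening at its end, in the units of the state.
- readout.state(): the state, without advancing time (a new reading comes with each control period).
- cams.grab_frame(name): name is "side" or "top"; returns a dict with "image" (400x640x3 uint8, red, green, blue), "mtx" (3x3 intrinsics, pixels), "R" (3x3) and "t" (3): a world point X has camera coordinates R X + t. Camera axes: x right, y down, z forward; pixel columns grow to the right and rows downward; lengths in m; the calibration is good to about 2 mm. A picture is of the moment at which its call begins. There is no depth.
- workorder.job_done(): hands the job in, once; it reports no verdict.
The state is a dict: "time": time; "joint_pos": joint angles; "joint_vel": joint speeds; "joint_efforts": joint torques, N m; "tool_pos": TCP position; "tool_rot": TCP orientation; "contact_force": force on the tool from outside, world axes, zero at the start; "ft_torque": the same for the moment, N m; "gripper_width": opening from 0.0 (shut) to 1.0 (fully open).
Only numpy, scipy, OpenCV 4.12 (cv2) and the standard library are available. Lean on these libraries where they do the work, as an engineer would, in place of code of your own. Each camera call takes 0.05 s, during which the arm holds its last target.

TASK

Open up the counter organiser so that the glass canister stands free: press the round release button on top of the sliding jaw right down so that it stays down, then push the jaw back along its toothed bar, away from the canister, until it is fully home at the end post. The fingertips are enough: pick nothing up, leave the canister and the other things on the counter where they stand, and finish with the hand clear of everything.

Things in the scene. Friction and masses are not known exactly. Their poses are not given: they have to be found in the camera images.
- organiser: Fixed bamboo board 170 (its x) by 327 (its y) by 10 mm; origin on the counter, board y -155 to +172, x +-85 mm. Bamboo end plate at y -148 to -136 (95 mm high). Square 16 mm steel bar, toothed, along y at x = +30 (top 42 mm high), to a dark steel end post at y +154 to +166 (60 mm high, 50 wide). The jaw rides on the bar; +y is back, away from the canister.
- jaw (a joint): Position of the grey sliding jaw along the organiser's +y, m: 0 = nearest the canister, 0.12 = fully home at the end post (hard stop; 2 mm gap left to the post). Locked both ways by the ratchet (up to 8 mm of play in all) until the button is down; then slides against about 3 N friction plus 20 N per m/s and stays where left. No spring.
- jaw_face (a point): Point to push, on the jaw's upright front face (faces organiser -y), at organiser x = +45, 70 mm above the counter; moves with the jaw. Plate: x -78 to +80, 12 mm thick, from 14 to 95 mm above the counter; housing behind it x 0 to 60, 54 mm deep, top at 85 mm. In front of this point it is open down to the bar and back to the end plate; the canister is to its -x side.
- release_top (a point): Centre of the top face of the round steel release button (32 mm across) on top of the jaw's housing; at organiser x = +30 mm and 42 mm behind (+y of) the jaw's front face. Button up: 105 mm above the counter, 20 mm proud of the housing; fully down: 93 mm.
- release (a joint): Travel of the release button in m: 0 = up (ratchet locked), 0.012 = fully down (ratchet free). It gives way at about 5 N, straight down, and stays where it is left; the jaw is free from about 0.008 on.
- canister: Loose round glass canister with a glass lid and a steel wire flip clasp, 80 mm across, 83 mm tall, 0.35 kg. Origin at the centre of its underside; stands on the organiser's board (10 mm up), between end plate and jaw, at about organiser x = -38, y = -88 mm. Must stay standing in its place.
- colander: Loose steel colander, 196 mm across, 85 mm tall (two handles make it 236 mm wide). Origin at the centre of its underside. Bystander.
- candy_tray: Loose empty white plastic lotus-shaped candy tray, about 225 mm across, 37 mm tall. Origin at the centre of its underside. Bystander.
- rest_a: Loose bamboo chopstick rest, 18 by 55 by 14 mm, on the counter beside the organiser. Origin at the centre of its underside. Bystander.
- rest_b: Another, equal chopstick rest. Bystander.
Not all that is in view belongs to the job. What is shaped like the canister but blue or brown is not meant.

How it is judged:
On the way, in this order (a step that is already met when the one before it is completed fails the run):
1. the release button is pressed right down while the jaw is still near the canister (value of joint release above 0.0085 m and value of joint jaw below 0.08 m), for 0.2 s.
2. the jaw is pushed back to the end post (value of joint jaw above 0.114 m), for 0.2 s.
At the end, for the whole second after the job is handed in: The jaw rests within 6 mm of its end position at the end post (joint above 0.114 of 0.12 m), the button is still down (above 8.5 of 12 mm), and the canister stands upright (within 0.1 rad) less than 15 mm from where it began, at rest (value of joint jaw above 0.114 m and value of joint release above 0.0085 m and velocity of joint jaw below 0.01 m/s and distance of canister from where it was at the start of the episode below 0.015 m and angle between canister's own z axis and vertical below 0.1 rad and linear speed of canister below 0.02 m/s); the robot touches nothing.
It fails at once if the canister is shifted, lifted or tipped (distance of canister from where it was at the start of the episode above 0.015 m or angle between canister's own z axis and vertical above 0.2 rad).
It fails at once if a bystander is shifted or lifted (distance of any of colander, candy_tray, rest_a, rest_b from where it was at the start of the episode above 0.02 m).
It also fails if it takes over 38 s, if anything falls off the work surface, if the arm or the gripper's body presses on something with over 40 N, if the wrist force passes 120 N, or if a joint passes its speed limit or range.

## Working session

There is one attempt and no reset: what is moved stays moved. The work goes in short steps, Python scripts to look and compute and a tool call to move; the robot and the scene stay as the last step left them, time stands still between calls to the robot, and variables do not carry over. Pictures are saved under pics/ and viewed, and the job is handed in when it is done.

Besides the shell and the picture viewer there is one more tool, called after "Call:" as name([rows], argument=value, ...), one row to a line, values as JSON. play_rows: Moves the arm, as the interface text tells. Its arguments: {"type":"object","properties":{"slide":{"type":"array","items":{"type":"array","items":{"type":"number"}}},"yaw":{"type":"array","items":{"type":"number"}},"grip":{"type":"array","items":{"type":"number"}}},"required":["slide","yaw","grip"]}

```bash
mkdir -p pics; python3 - <<'E'
from plant import readout, cams, workorder, manip
import cv2,numpy as np
for n in("side","top"):
    f=cams.grab_frame(n); cv2.imwrite(f"pics/{n}0.png",f["image"][:,:,::-1])
    print(n,f["mtx"].tolist(),np.round(f["R"],4).tolist(),np.round(f["t"],4).tolist())
s=readout.state()
print(s)
print([a for a in dir(manip) if a[0]!='_'])
E
```

```text
side [[367.1630856016351, 0.0, 320.55006554956327], [0.0, 367.1630856016351, 194.95831639666213], [0.0, 0.0, 1.0]] [[0.9554, -0.295, 0.0135], [-0.2212, -0.745, -0.6293], [0.1957, 0.5983, -0.777]] [-0.5734, 0.1784, 0.9232]
top [[395.9974577523948, 0.0, 320.25926952865404], [0.0, 395.9974577523948, 207.197738420764], [0.0, 0.0, 1.0]] [[-0.0443, -0.999, 0.0077], [-0.9753, 0.0415, -0.2168], [0.2163, -0.0171, -0.9762]] [0.0063, 0.6087, 1.2684]
{'time': 0.1, 'joint_pos': array([ 1.22499233e+00,  5.32970852e-02,  1.61412505e+00, -1.53866027e-05,
        1.47599643e+00, -1.18991353e-01]), 'joint_vel': array([-0.00146588, -0.00207513, -0.00385007,  0.00072332, -0.00159134,
        0.00059672]), 'joint_efforts': array([-1.19039379e-05, -3.94901776e+01, -3.71361959e+01, -1.67142039e-04,
        3.92503527e-03, -8.62339704e-06]), 'tool_pos': array([0.14036324, 0.60849134, 0.24120096]), 'tool_rot': array([-0.70193492,  0.70319382, -0.08016146,  0.07987464]), 'contact_force': array([ 0.170376  , -0.47691477, -0.17227198]), 'ft_torque': array([-0.02308678,  0.01993661,  0.03053814]), 'gripper_width': 1.0050593919028012}
['IKError', 'finger_overhang']
```

View pics/side0.png

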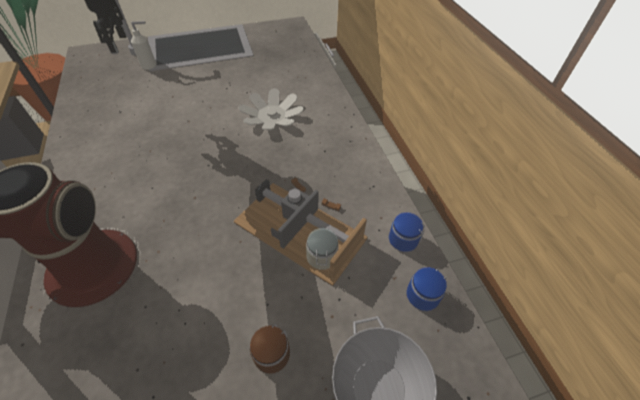

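View pics/top0.png

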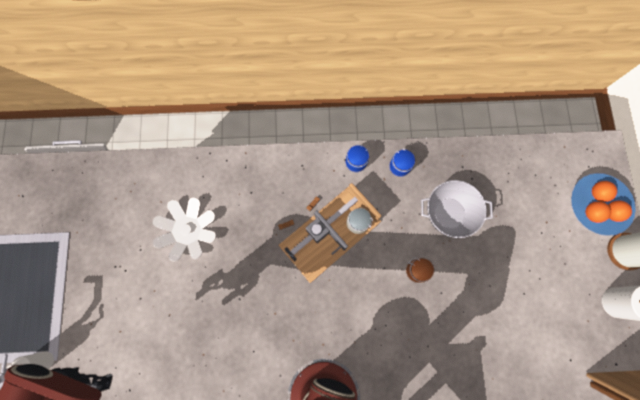

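The top view shows the organiser at about (330,233) with a clear glass canister at (360,220). The side view shows it at (305,230), with the canister at (322,245). Two blue lookalikes (top 357,157 and 402,161) and a brown one (420,270) stand off the board. The clear one on the board is the one meant, and I'll confirm that in a crop.

```bash
python3 - <<'E'
import cv2,numpy as np
a=cv2.imread("pics/top0.png")[175:290,260:400]; b=cv2.imread("pics/side0.png")[170:290,225:375]
cv2.imwrite("pics/topc.png",cv2.resize(a,None,fx=5,fy=5,interpolation=cv2.INTER_CUBIC))
cv2.imwrite("pics/sidec.png",cv2.resize(b,None,fx=5,fy=5,interpolation=cv2.INTER_CUBIC))
E
```

```text
(no output)
```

View pics/topc.png

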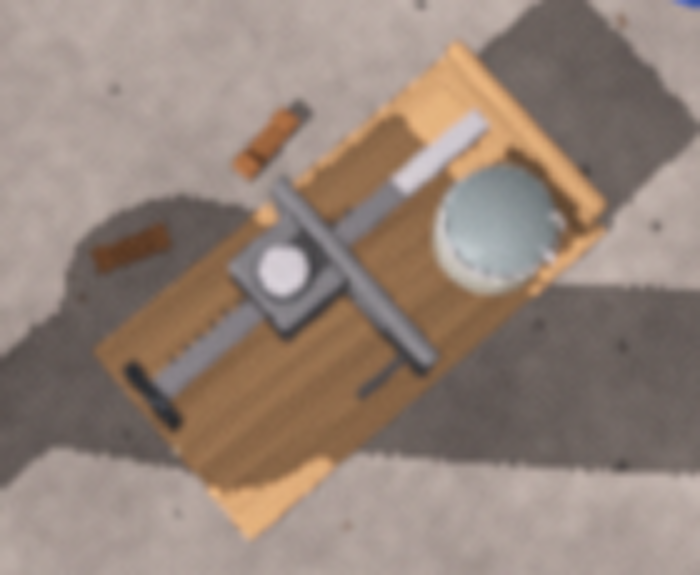

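View pics/sidec.png

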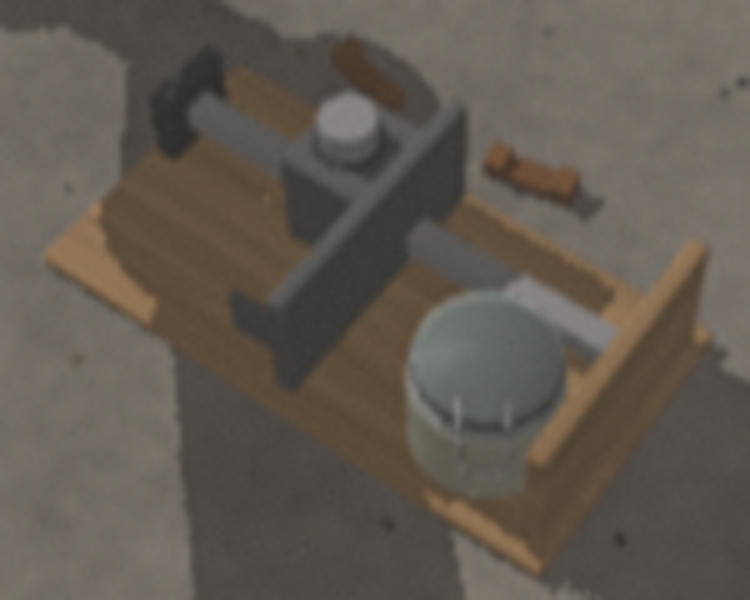

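```bash
cat > h.py <<'E'
import numpy as np
from plant import cams
def proj(f,X):
    c=np.atleast_2d(X)@np.array(f["R"]).T+np.array(f["t"]); p=c@np.array(f["mtx"]).T
    return p[:,:2]/p[:,2:]
E
python3 - <<'E'
from h import *
from scipy.optimize import least_squares
T=cams.grab_frame("top");S=cams.grab_frame("side")
# organiser pts: (x,y,z, jawflag), pix crop
top=[((-85,172,10,0),(250,538)),((85,172,10,0),(97,350)),((30,0,105,2),(283,270)),((80,6,95,1),(281,185)),((-78,6,95,1),(427,360)),((30,160,60,0),(153,394))]
side=[((-85,172,10,0),(45,258)),((-85,-155,10,0),(540,570)),((30,0,105,2),(348,115)),((80,6,95,1),(459,110)),((-78,6,95,1),(280,300)),((85,-155,10,0),(712,337))]
can=[((-38,-88,93),(500,222),0),((-38,-88,93),(488,355),1)]
def res(p):
    x,y,a,yj=p; c,s=np.cos(a),np.sin(a); r=[]
    for f,L,o in((T,top,(260,175)),(S,side,(225,170))):
        for (X,Y,Z,j),uv in L:
            Y=Y+(yj*1000 if j else 0)+(42 if j==2 else 0)
            X,Y,Z=X/1e3,Y/1e3,Z/1e3
            w=[x+c*X-s*Y,y+s*X+c*Y,Z]
            r.append(proj(f,w)[0]-((np.array(uv)+.5)/5-.5+o))
    return np.array(r).ravel()
best=None
for a in np.arange(-3,3.2,1):
    q=least_squares(res,[.5,0,a,-.03],loss='soft_l1')
    if best is None or q.cost<best.cost: best=q
print(best.x,best.cost); print(np.round(res(best.x).reshape(-1,2),1).tolist())
x,y,a,yj=best.x; c,s=np.cos(a),np.sin(a)
W=lambda X,Y:(x+c*X-s*Y,y+s*X+c*Y)
print("button",W(.03,yj+.042),"pushpt",W(.045,yj),"ydir",(-s,c))
can_xyz=[]
# canister lid centre LSQ
def rc(p): return np.r_[proj(T,[p[0],p[1],.093])[0]-(np.array([500.5,222.5])/5-.5+(260,175)),proj(S,[p[0],p[1],.093])[0]-(np.array([488.5,355.5])/5-.5+(225,170))]
q=least_squares(rc,[x,y]);print("can",q.x,W(-.038,-.088),q.fun)
E
```

```text
[ 0.53285937 -0.05543862  0.66252461  0.00324717] 9.333908004202597
[[-0.4, 1.0], [-1.7, 0.4], [-0.6, 0.3], [-1.6, -0.6], [0.8, 0.8], [-1.0, 0.0], [-0.0, 0.0], [0.7, 2.1], [0.5, 0.9], [0.9, -1.5], [-1.2, 1.6], [1.7, -0.0]]
button (np.float64(0.5286806688904399), np.float64(-0.0013105864120887475)) pushpt (np.float64(0.5663418878942583), np.float64(-0.02519850350727354)) ydir (np.float64(-0.6151093221380614), np.float64(0.7884418316013266))
can [ 0.55704047 -0.14852622] (np.float64(0.557028198610171), np.float64(-0.14819566033610043)) [ 0.47815686  0.08487263 -0.01862832 -0.41079987]
```

```bash
cat >> h.py <<'E'
from plant import readout
from scipy.spatial.transform import Rotation as Ro
def st():
    s=readout.state(); q=s["tool_rot"]; M=Ro.from_quat([q[1],q[2],q[3],q[0]]).as_matrix(); return s,M
def togo(w):
    s,M=st(); print("go cm",np.round(100*M.T@(np.array(w)-s["tool_pos"]),2))
def status():
    s,M=st(); print("t",s["time"],"p",np.round(s["tool_pos"],4),"F",np.round(s["contact_force"],1),"g",round(s["gripper_width"],2),"j",np.round(s["joint_pos"],2)); print("x ang",np.degrees(np.arctan2(M[1,0],M[0,0])),"z ang",np.degrees(np.arctan2(M[1,2],M[0,2])),"y",np.round(M[:,1],3))
E
python3 -c "
from h import *
status(); togo([.5287,-.0013,.16])"
```

```text
t 0.2 p [0.1404 0.6086 0.2415] F [0.3 0.2 1. ] g 1.0 j [ 1.23  0.05  1.61  0.    1.48 -0.12]
x ang -12.991725908164288 z ang 77.00828698070882 y [-0.    -0.001 -1.   ]
go cm [ 51.55   8.21 -50.69]
```

Call:
play_rows([
  [2.5, 0, -2.5],
  [2.5, 0, -2.5],
  [2.5, 0, -2.5],
  [2.5, 0, -2.5],
  [2.5, 0, -2.5],
  [2.5, 0, -2.5],
  [2.5, 0, -2.5],
  [2.5, 0, -2.5],
  [2.5, 0, -2.5],
  [2.5, 0, -2.5],
], yaw=[0, 0, 0, 0, 0, 0, 0, 0, 0, 0], grip=[1, 1, 1, 1, 1, 1, 1, 1, 1, 1])

```text
time: 1.2
tool_pos: [0.3283, 0.3079, 0.2422]
tool_rot: [0.703, -0.703, 0.08, -0.08]
contact_force: [0.6, -0.1, -0.4]
gripper_width: 0.006
```

Call:
play_rows([
  [2.5, 0, -2.5],
  [2.5, 0, -2.5],
  [2.5, 0, -2.5],
  [2.5, 0, -2.5],
  [2.5, 0, -2.5],
  [2.5, 0, -2.5],
  [2.5, 0, -2.5],
  [2.5, 0, -2.5],
  [2.5, 0, -2.5],
  [2.5, 0, -2.5],
], yaw=[0, 0, 0, 0, 0, 0, 0, 0, 0, 0], grip=[1, 1, 1, 1, 1, 1, 1, 1, 1, 1])

```text
time: 2.2
tool_pos: [0.5158, 0.008, 0.2422]
tool_rot: [0.703, -0.703, 0.08, -0.08]
contact_force: [0.1, -0.0, 0.4]
gripper_width: -0.004
```

Call:
play_rows([
  [0, 0, 0],
  [0, 0, 0],
  [0, 0, 0],
  [0, 0, 0],
  [0, 0, 0],
  [0, 0, 0],
  [0, 0, 0],
  [0, 0, 0],
  [0, 0, 0],
  [0, 0, 0],
], yaw=[-6, -6, -6, -6, -6, -6, -6, -6, -3, 0], grip=[1, 1, 1, 1, 1, 1, 1, 1, 1, 1])

```text
time: 3.2
tool_pos: [0.5151, 0.0094, 0.2421]
tool_rot: [0.669, -0.669, -0.23, 0.23]
contact_force: [-0.1, -0.6, -0.0]
gripper_width: -0.001
```

```bash
python3 -c "
from h import *
status(); togo([.5287,-.0013,.13])"
```

```text
t 3.2 p [0.5151 0.0094 0.2421] F [-0.1 -0.6 -0. ] g -0.0 j [-0.13 -0.21  1.86  0.    1.49 -2.36]
x ang 37.996835963239135 z ang 127.99683245224571 y [-0.  0. -1.]
go cm [ 0.41 11.21 -1.68]
```

Call:
play_rows([
  [0.4, 0, -1.7],
  [0, 2.5, 0],
  [0, 2.5, 0],
  [0, 2.5, 0],
  [0, 2.0, 0],
  [0, 1.0, 0],
  [0, 0, 0],
], yaw=[0, 0, 0, 0, 0, 0, 0], grip=[1, 1, 1, 1, 1, 1, 1])

```text
time: 3.9
tool_pos: [0.5278, -0.0014, 0.1355]
tool_rot: [0.669, -0.668, -0.229, 0.231]
contact_force: [-0.1, 0.1, 0.1]
gripper_width: 0.004
```

```bash
python3 - <<'E'
from h import *
import cv2
status(); togo([.5287,-.0013,.13])
o=[]
for n,(r,c) in dict(top=(175,260),side=(150,225)).items():
    f=cams.grab_frame(n); o.append(cv2.resize(f["image"][r:r+130,c:c+150,::-1],None,fx=2.66*1.0,fy=2.66*1.0,interpolation=cv2.INTER_CUBIC))
    s,M=st(); print(n,proj(f,s["tool_pos"]-[0,0,.011]))
cv2.imwrite("pics/press.png",np.hstack(o))
E
```

```text
t 3.9 p [ 0.5278 -0.0014  0.1355] F [-0.1  0.1  0.1] g 0.0 j [-0.14 -0.09  1.93 -0.    1.3  -2.38]
x ang 37.96520865696951 z ang 127.96486475658767 y [-0.003  0.    -1.   ]
go cm [ 0.08  0.55 -0.05]
top [[315.68877701 227.82531061]]
side [[294.64997448 188.02916765]]
```

View pics/press.png

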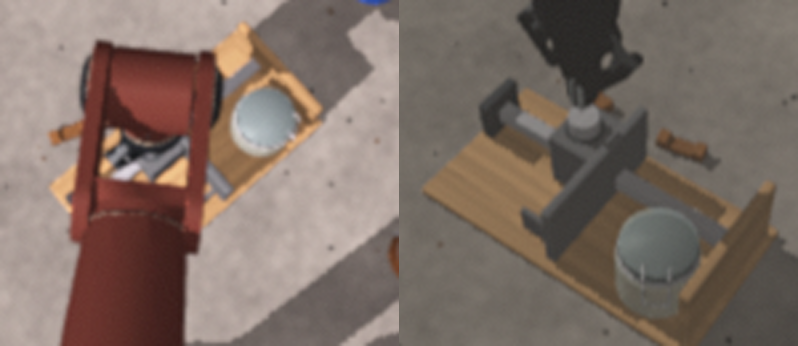

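The right (side) panel shows the closed fingertips right above the button, about (580,105) against (583,115). I'll press now.

Call:
play_rows([
  [0, 1.0, 0],
  [0, 0.7, 0],
  [0, 0.4, 0],
  [0, 0.3, 0],
  [0, 0.3, 0],
  [0, 0.2, 0],
], yaw=[0, 0, 0, 0, 0, 0], grip=[1, 1, 1, 1, 1, 1])

```text
time: 4.6
tool_pos: [0.5288, -0.0015, 0.1086]
tool_rot: [0.669, -0.668, -0.23, 0.23]
contact_force: [-4.5, 0.1, 4.3]
gripper_width: 0.0
```

Call:
play_rows([
  [0, 0.2, 0],
  [0, 0.2, 0],
  [0, 0.1, 0],
  [0, 0, 0],
], yaw=[0, 0, 0, 0], grip=[1, 1, 1, 1])

```text
time: 5.0
tool_pos: [0.529, -0.0018, 0.104]
tool_rot: [-0.668, 0.669, 0.23, -0.23]
contact_force: [-5.4, -0.5, 8.2]
gripper_width: 0.0
```

Call:
play_rows([
  [0, 0.1, 0],
  [0, 0.1, 0],
  [0, 0, 0],
], yaw=[0, 0, 0], grip=[1, 1, 1])

```text
time: 5.3
tool_pos: [0.5298, -0.0026, 0.1038]
tool_rot: [-0.668, 0.67, 0.23, -0.23]
contact_force: [-8.0, -2.5, 15.5]
gripper_width: -0.001
```

The force rose to 15 N with no further travel, so the button is on its stop. Next I'll lift and check.

Call:
play_rows([
  [0, -1.0, 0],
  [0, -2.0, 0],
  [0, -2.0, 0],
  [0.5, 0, -3.0],
  [0.5, 0, -3.0],
  [0.5, 0, -3.0],
  [0, 0, 0],
], yaw=[0, 0, 0, 0, 0, 0, 0], grip=[1, 1, 1, 1, 1, 1, 1])

```text
time: 6.0
tool_pos: [0.5984, -0.0654, 0.1512]
tool_rot: [-0.668, 0.669, 0.23, -0.229]
contact_force: [-0.2, 0.2, -0.4]
gripper_width: 0.002
```

```bash
python3 - <<'E'
from h import *
import cv2
status()
o=[]
for n,(r,c) in dict(top=(175,260),side=(150,225)).items():
    f=cams.grab_frame(n); o.append(cv2.resize(f["image"][r:r+130,c:c+150,::-1],None,fx=2.66*1.0,fy=2.66*1.0,interpolation=cv2.INTER_CUBIC))
cv2.imwrite("pics/front.png",np.hstack(o))
E
```

```text
t 6.0 p [ 0.5984 -0.0654  0.1512] F [-0.2  0.2 -0.4] g 0.0 j [-0.23  0.07  1.75 -0.    1.32 -2.46]
x ang 37.877608661423054 z ang 127.87742240202554 y [ 0.003 -0.001 -1.   ]
```

View pics/front.png

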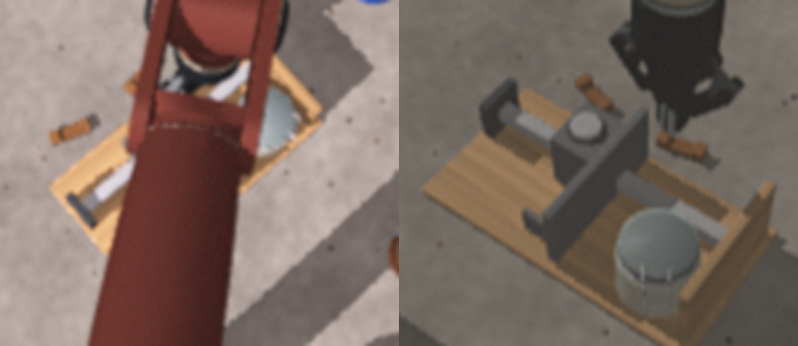

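The button sits visibly low at side panel (587,125), and the jaw hasn't moved. The hand is in front of the plate on the bar side, so I'll lower it and push.

Call:
play_rows([
  [0, 2.0, 0],
  [0, 2.0, 0],
  [0, 2.0, 0],
  [0, 1.5, 0],
  [0, 0.5, 0],
  [0, 0, 0.5],
  [0, 0, 1.0],
  [0, 0, 0.5],
  [0, 0, 0.5],
  [0, 0, 0.5],
], yaw=[0, 0, 0, 0, 0, 0, 0, 0, 0, 0], grip=[1, 1, 1, 1, 1, 1, 1, 1, 1, 1])

```text
time: 7.1
tool_pos: [0.5778, -0.0392, 0.0721]
tool_rot: [-0.668, 0.669, 0.231, -0.23]
contact_force: [0.4, 0.6, 0.6]
gripper_width: -0.001
```

Call:
play_rows([
  [0, 0, 0.5],
  [0, 0, 0.5],
  [0, 0, 0.5],
  [0, 0, 0.5],
], yaw=[0, 0, 0, 0], grip=[1, 1, 1, 1])

```text
time: 7.5
tool_pos: [0.5658, -0.024, 0.0718]
tool_rot: [-0.668, 0.669, 0.231, -0.23]
contact_force: [2.3, -2.9, 0.6]
gripper_width: 0.001
```

Call:
play_rows([
  [0, 0, 0.8],
  [0, 0, 0.8],
  [0, 0, 0.8],
  [0, 0, 0.8],
  [0, 0, 0.8],
  [0, 0, 0.8],
  [0, 0, 0.8],
], yaw=[0, 0, 0, 0, 0, 0, 0], grip=[1, 1, 1, 1, 1, 1, 1])

```text
time: 8.2
tool_pos: [0.5308, 0.0207, 0.0717]
tool_rot: [-0.668, 0.669, 0.23, -0.23]
contact_force: [2.4, -3.9, 3.5]
gripper_width: 0.0
```

```bash
python3 - <<'E'
from h import *
import cv2
status()
f=cams.grab_frame("side"); cv2.imwrite("pics/mid.png",cv2.resize(f["image"][150:280,225:375,::-1],None,fx=4,fy=4,interpolation=cv2.INTER_CUBIC))
E
```

```text
t 8.2 p [0.5308 0.0207 0.0717] F [ 2.4 -3.9  3.5] g 0.0 j [-0.1   0.    1.97 -0.    1.17 -2.34]
x ang 38.00872729197002 z ang 128.00871430724382 y [ 0.001 -0.    -1.   ]
```

View pics/mid.png

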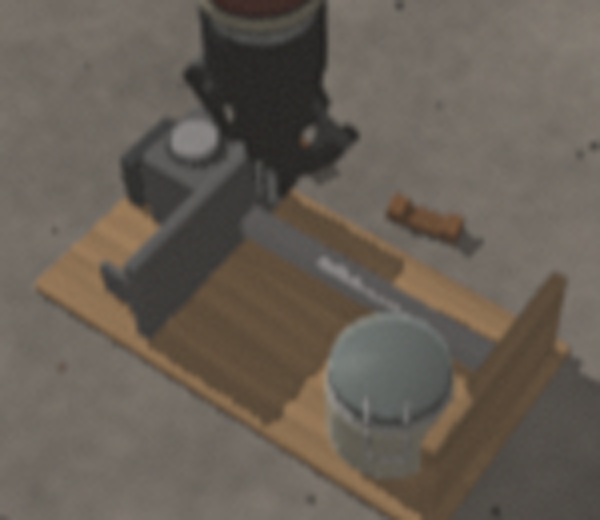

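The jaw is sliding, and the housing at (185,150) is close to the post. I'll keep pushing slowly up to the stop.

Call:
play_rows([
  [0, 0, 0.4],
  [0, 0, 0.4],
  [0, 0, 0.4],
  [0, 0, 0.4],
], yaw=[0, 0, 0, 0], grip=[1, 1, 1, 1])

```text
time: 8.65
tool_pos: [0.5232, 0.0303, 0.0715]
tool_rot: [-0.665, 0.672, 0.232, -0.229]
contact_force: [17.2, -21.5, -9.1]
gripper_width: -0.001
```

Call:
play_rows([
  [0, 0, 0],
  [0, 0, 0],
  [0, 0, -1.0],
  [0, 0, -2.5],
  [0, -3.0, -0.5],
  [0, -5.0, 0],
  [0, -5.0, 0],
  [3.0, -2.0, -3.0],
  [3.0, 0, -3.0],
  [3.0, 0, -3.0],
  [0, 0, 0],
], yaw=[0, 0, 0, 0, 0, 0, 0, 0, 0, 0, 0], grip=[1, 1, 1, 1, 1, 1, 1, 1, 1, 1, 1])

```text
time: 9.75
tool_pos: [0.6737, -0.0141, 0.2172]
tool_rot: [0.67, -0.667, -0.228, 0.232]
contact_force: [-1.4, -0.4, -0.0]
gripper_width: -0.003
```

```bash
python3 - <<'E'
from h import *
import cv2
status()
f=cams.grab_frame("side"); cv2.imwrite("pics/home.png",cv2.resize(f["image"][150:280,225:375,::-1],None,fx=4,fy=4,interpolation=cv2.INTER_CUBIC))
x,y,a=0.53285937,-0.05543862,0.66252461;c,s=np.cos(a),np.sin(a)
for yj in (.075,.08,.086,.092,.098,.105):
    P=[[x+c*X-s*Y,y+s*X+c*Y,Z] for X,Y,Z in((.03,yj+.042,.093),(-.078,yj,.095),(.08,yj,.095))]
    print(yj,np.round((proj(f,P)-[225,150])*4).tolist())
E
```

```text
t 9.75 p [ 0.6737 -0.0141  0.2172] F [-1.4 -0.4 -0. ] g -0.0 j [-0.13  0.18  1.51  0.    1.45 -2.37]
x ang 37.98963700009791 z ang 127.98865174407766 y [-0.006  0.002 -1.   ]
0.075 [[194.0, 137.0], [135.0, 273.0], [289.0, 117.0]]
0.08 [[188.0, 134.0], [128.0, 269.0], [284.0, 114.0]]
0.086 [[181.0, 130.0], [121.0, 265.0], [276.0, 110.0]]
0.092 [[174.0, 126.0], [114.0, 260.0], [269.0, 106.0]]
0.098 [[167.0, 122.0], [106.0, 256.0], [262.0, 102.0]]
0.105 [[159.0, 117.0], [98.0, 250.0], [254.0, 98.0]]
```

View pics/home.png

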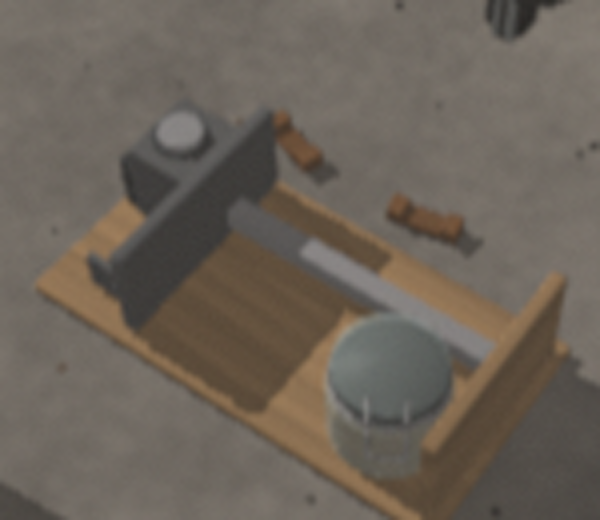

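Side view: the button is low at (181,132), which matches the prediction for a jaw front at y=86 mm (152−66, i.e. home). The canister at (390,370) hasn't moved. One last check from the top camera.

```bash
python3 - <<'E'
from h import *
import cv2
f=cams.grab_frame("top"); g=f["image"][:,:,::-1]
cv2.imwrite("pics/topend.png",cv2.resize(g[130:290,220:500],None,fx=2.8,fy=2.8,interpolation=cv2.INTER_CUBIC))
status()
E
```

```text
t 9.85 p [ 0.671  -0.0135  0.2185] F [-0.1 -0.2 -0.7] g -0.0 j [-0.13  0.18  1.52  0.    1.45 -2.37]
x ang 38.017419297993065 z ang 128.01640965119626 y [-0.006  0.002 -1.   ]
```

View pics/topend.png

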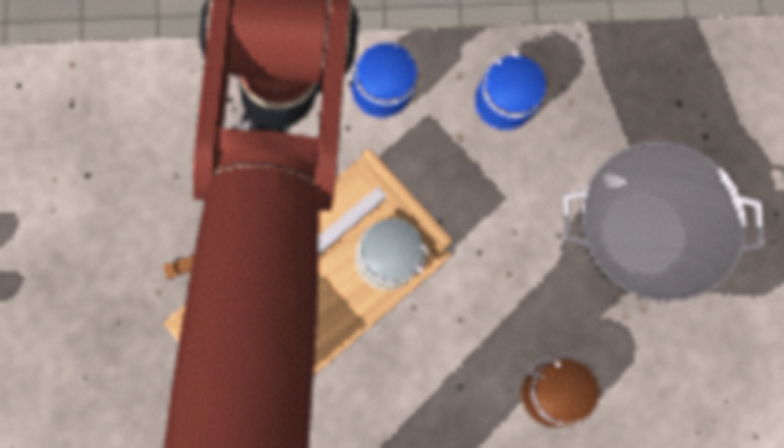

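The arm hides the jaw in the top view. The canister at crop (392,252) and the colander at (665,220) are in place, and the hand is clear with about zero force.

```bash
python3 -c "
from plant import workorder; print(workorder.job_done())"
```

```text
the job is handed in; nothing more can be done
None
```

I pressed the release button down to its stop, pushed the jaw back along the bar to the end post, lifted the hand clear and handed the job in at about 10 s.

- **Button:** the press ended at about 15 N with no further travel. In the last side view the button still sits low.
- **Jaw:** the push ended at a hard stop, at about 27 N. In the last side view the jaw's front face is at organiser y of about 86 mm, which matches fully home to within a few mm.
- **Canister and other things:** the canister and chopstick rests look unmoved in the side view, and the canister and colander also look unmoved in the top view. I judged this by eye, without measuring any shift. The candy tray was outside my last crops, but the hand only passed well above the counter on that side.
- **Hand:** the measured force was close to zero at the end.

Two checks fell short. The arm hid the jaw in the last top view, so its end position rests on the side view and the force alone. My fit of the organiser's pose was off by up to about 2 pixels, or 2–4 mm. No checks disagreed.

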